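Move a row of packing tools to the new rack in mirror order

TASK

The next packer at this table is left-handed: move the four things from the seats of the old rack into the four bays of the empty new rack in mirror-image order, so that the one at the left end of the old row stands at the right end of the new row, the second from the left becomes the second from the right, and so on. Keep each thing upright all the way, stand it in the middle of its bay and let go of it.

Things in the scene. Friction and masses are not known exactly. Their poses are not given: they have to be found in the camera images.
- the_tin: Small closed round tin with a lid, 66 mm in diameter, 57 mm high. Loose. Origin: centre of its underside, z up. At the start it stands in its own seat in the old rack, axes about parallel to the rack's.
- the_glue: Upright round glue stick, 26 mm in diameter, 97 mm high (the one standing in the old rack). Loose. Origin: centre of its underside, z up. At the start it stands in its own seat in the old rack, axes about parallel to the rack's.
- the_stamp: Date stamp standing on its block, the turned wooden knob upward: 30 mm along its x, 50 mm along its y, 87 mm high. The block is 30 mm high, above it the knob, up to 28 mm thick. Loose. Origin: centre of its underside, z up. At the start it stands in its own seat in the old rack, axes about parallel to the rack's.
- the_tape: Pocket tape measure standing on edge: 32 mm thick along its x, 69 mm long along its y, 58 mm high. The case spans y = -24 to +34 mm, its flat sides x = -15 to +15 mm; the hook end is at -y. Loose. Origin: centre of its underside, z up. At the start it stands in its own seat in the old rack, axes about parallel to the rack's.
- old_rack: Old rack, fixed: plywood board 104 x 374 mm (x, y) with wooden cleats along front and back (14 mm high), carrying four grey seats in a row along y, centres at x = 0, y = -135, -45, 45, 135 mm. Origin: centre of its underside on the table; x points away from the robot within 6 deg, +y to the left seen from the robot.
- tin_seat: Seat of the tin, fixed in the old rack at one of its four places, drawn anew each start: grey plate 88 x 86 x 10 mm with a round recess 70 mm across, 6 mm deep. It stays behind empty and still shows where its thing stood. Origin: centre of its underside, 8 mm above the table; recess floor 4 mm and plate top 10 mm above it; axes as the old rack.
- glue_seat: Seat of the glue stick, fixed in the old rack at one of its four places, drawn anew each start: grey plate 88 x 86 x 10 mm with a round recess 31 mm across, 6 mm deep. It stays behind empty and still shows where its thing stood. Origin: centre of its underside, 8 mm above the table; recess floor 4 mm and plate top 10 mm above it; axes as the old rack.
- stamp_seat: Seat of the date stamp, fixed in the old rack at one of its four places, drawn anew each start: grey plate 88 x 86 x 10 mm with a recess 36 mm along x by 56 mm along y, 6 mm deep. It stays behind empty and still shows where its thing stood. Origin: centre of its underside, 8 mm above the table; recess floor 4 mm and plate top 10 mm above it; axes as the old rack.
- tape_seat: Seat of the tape measure, fixed in the old rack at one of its four places, drawn anew each start: grey plate 88 x 86 x 10 mm with a recess 38 mm along x by 76 mm along y, 6 mm deep. It stays behind empty and still shows where its thing stood. Origin: centre of its underside, 8 mm above the table; recess floor 4 mm and plate top 10 mm above it; axes as the old rack.
- new_rack: New rack, fixed, empty at the start, nearer or farther than the old one: low aluminium tray 102 x 374 mm (x, y), 16 mm high, floor 6 mm above the table. Three 5 mm partitions make four bays along y with dark pads, centres at x = 0, y = -135, -45, 45, 135 mm; bays are 90 x 82 mm inside, walls 10 mm above the floor. Origin: centre of underside; x away from the robot within 6 deg, +y to the left.
Mind the look-alikes: they are no part of the job. There is more than one size of the the_glue; the job needs the smallest.

How it is judged (in metres and radians):
At the end, for the whole second after the job is handed in: Each thing stands upright (0.2 rad), at rest and released on the floor (4 mm) of the new-rack bay that mirrors its seat's place (seat at y in the old rack's frame, bay at -y in the new rack's), within 15 mm of the bay's centre along x and along y (((y of tin_seat in the frame of old_rack between -0.155 and -0.115 m and y of the_tin in the frame of new_rack between 0.12 and 0.15 m) or (y of tin_seat in the frame of old_rack between -0.065 and -0.025 m and y of the_tin in the frame of new_rack between 0.03 and 0.06 m) or (y of tin_seat in the frame of old_rack between 0.025 and 0.065 m and y of the_tin in the frame of new_rack between -0.06 and -0.03 m) or (y of tin_seat in the frame of old_rack between 0.115 and 0.155 m and y of the_tin in the frame of new_rack between -0.15 and -0.12 m)) and x of the_tin in the frame of new_rack between -0.015 and 0.015 m and z of the_tin in the frame of new_rack between 0.002 and 0.01 m and angle between each of the_tin, the_glue, the_stamp, the_tape's own z axis and vertical below 0.2 rad and linear speed of each of the_tin, the_glue, the_stamp, the_tape below 0.02 m/s and angular speed of each of the_tin, the_glue, the_stamp, the_tape below 0.2 rad/s and ((y of glue_seat in the frame of old_rack between -0.155 and -0.115 m and y of the_glue in the frame of new_rack between 0.12 and 0.15 m) or (y of glue_seat in the frame of old_rack between -0.065 and -0.025 m and y of the_glue in the frame of new_rack between 0.03 and 0.06 m) or (y of glue_seat in the frame of old_rack between 0.025 and 0.065 m and y of the_glue in the frame of new_rack between -0.06 and -0.03 m) or (y of glue_seat in the frame of old_rack between 0.115 and 0.155 m and y of the_glue in the frame of new_rack between -0.15 and -0.12 m)) and x of the_glue in the frame of new_rack between -0.015 and 0.015 m and z of the_glue in the frame of new_rack between 0.002 and 0.01 m and ((y of stamp_seat in the frame of old_rack between -0.155 and -0.115 m and y of the_stamp in the frame of new_rack between 0.12 and 0.15 m) or (y of stamp_seat in the frame of old_rack between -0.065 and -0.025 m and y of the_stamp in the frame of new_rack between 0.03 and 0.06 m) or (y of stamp_seat in the frame of old_rack between 0.025 and 0.065 m and y of the_stamp in the frame of new_rack between -0.06 and -0.03 m) or (y of stamp_seat in the frame of old_rack between 0.115 and 0.155 m and y of the_stamp in the frame of new_rack between -0.15 and -0.12 m)) and x of the_stamp in the frame of new_rack between -0.015 and 0.015 m and z of the_stamp in the frame of new_rack between 0.002 and 0.01 m and ((y of tape_seat in the frame of old_rack between -0.155 and -0.115 m and y of the_tape in the frame of new_rack between 0.12 and 0.15 m) or (y of tape_seat in the frame of old_rack between -0.065 and -0.025 m and y of the_tape in the frame of new_rack between 0.03 and 0.06 m) or (y of tape_seat in the frame of old_rack between 0.025 and 0.065 m and y of the_tape in the frame of new_rack between -0.06 and -0.03 m) or (y of tape_seat in the frame of old_rack between 0.115 and 0.155 m and y of the_tape in the frame of new_rack between -0.15 and -0.12 m)) and x of the_tape in the frame of new_rack between -0.015 and 0.015 m and z of the_tape in the frame of new_rack between 0.002 and 0.01 m); the robot touches nothing.
It fails at once if one of the four things is tipped over (more than 0.8 rad from upright) (angle between any of the_tin, the_glue, the_stamp, the_tape's own z axis and vertical above 0.8 rad).
It also fails if it takes over 106 s, if anything falls off the work surface, if the arm or the gripper's body presses on something with over 40 N, if the wrist force passes 120 N, or if a joint passes its speed limit or range.

ROBOT

A 6-joint arm with a two-finger parallel gripper is mounted at the origin on a cart in front of the work surface, level with it; the furniture and walls round the work are solid. World frame = base frame: x ahead of the robot, y to its left, z up, the work surface at z = 0. Lengths are in mm, angles in rad, forces in N, time in s.
With the tool pointing down it reaches from about 275 to 825 mm from the base axis. Payload 5.2 kg.
Tool frame: the origin (TCP) lies where the fingers leave the gripper's body, on its centre line; the fingertips stand 84 mm ahead of it and the grasp point (between the pads) lies ctrl.tcp_to_grasp ahead of it (ctrl.tcp_to_grasp is the distance from the TCP to the grasp point, in mm); x points along the fingers, z is the direction in which the jaws open and shut, and the axes are right-handed (so a half turn about x gives the same grasp; the last joint's range is limited). The gripper opens to 93 mm and grips with 3 to 60 N. Pads are 15 mm wide; open, the fingers measure 128 mm over their backs; the gripper's body (75 mm by 188 mm) begins 65 mm behind the grasp point.
Start: joints at [1.048, 0.259, 1.535, -0, 1.348, -0.203], TCP at [172.886, 522.127, 302.753] pointing down, gripper open.
Joint ranges: [-3.14, 3.14], [-0.91, 2.08], [0.19, 2.58], [-1.22, 4.36], [0.22, 2.71], [-3.12, 3.12]. Speed limits (rad/s): [2.57, 2.57, 3.14, 3.14, 3.14, 3.14].

INTERFACE

Orientations are given as a rotation vector (axis times angle).
In Python, from plant import ctrl gives the robot as it stands.
- The arm moves only by the tool jog_arm, never from a script. Its argument "rows" is a list of rows, each an object with "translation": the shift along the tool's x, y, z in m, a list of three; "angular": the turn, a rotation vector about the tool's x, y, z in rad, a list of three; "gripper": the opening, from 0 (shut) to 1 (fully open). In form: [{"translation": [dx, dy, dz], "angular": [wx, wy, wz], "gripper": gripper}, ...]. A call has 1 to 5 rows; each row shifts and turns the commanded pose from where the row before left it, along the tool's axes as they then stand; what a row does not reach is not made up. A row lasts 1/10 s, in which the tool goes at most 50 mm and 8.59 degrees, less where a joint would pass 70% of its speed; a pose out of reach is approached as far as the arm can. A call with a gripper value outside its range is refused whole. The fingers move at their own pace and stop on an object; "squeeze" is the grip in N (left out, the last holds). Time passes only in rows, so rows that do not move let the fingers close. It gives the time, the measured TCP pose, the force and the opening at its end, in the units of the state.
- ctrl.state(): the state, without advancing time (a new reading comes with each control period).
- ctrl.capture(name): name is "scene" or "top" or "wrist"; returns (picture, depth): 420x560x3 uint8, red, green, blue; 420x560 float32, mm along the optical axis (not along the pixel's ray), 0 where there is no reading.
- ctrl.camera_params(name): a dict with "fov_y" (degrees; the focal length in pixels is half the picture's height over the tangent of half this angle, whatever the lens; pixels are square), "cx", "cy" (the principal point, pixels), "k1" (the pictures are not rectified: a ray, as slopes to the right and down, at radius r is drawn at 1 + k1 r^2 times it, then the intrinsics apply), "T" (4x4, takes a point from camera to world coordinates). Camera axes: x right, y up, looking along -z (the intrinsics and any distortion apply to the point x, -y, -z); pixel columns grow to the right and rows downward; lengths in mm; the calibration is good to about 2 mm. A picture is of the moment at which its call begins: read the wrist's pose just before it. camera_params takes no time and is no camera call; for the wrist camera it gives the pose at the moment of the call.
- ctrl.hand_in(): hands the job in, once; it reports no verdict.
The state is a dict: "time": time; "joint_pos": joint angles; "dq": joint speeds; "joint_torque": joint torques, N m; "ee_pos": TCP position; "eef_rot": TCP orientation; "contact_force": force on the tool from outside, world axes, zero at the start; "torque": the same for the moment, N m; "grip_width": opening from 0.0 (shut) to 1.0 (fully open).
Only numpy, scipy, OpenCV 4.12 (cv2) and the standard library are available. Lean on these libraries where they do the work, as an engineer would, in place of code of your own. Each camera call takes 0.05 s, during which the arm holds its last target.

## Working session

There is one attempt and no reset: what is moved stays moved. The work goes in short steps, Python scripts to look and compute and a tool call to move; the robot and the scene stay as the last step left them, time stands still between calls to the robot, and variables do not carry over. Pictures are saved under pics/ and viewed, and the job is handed in when it is done.

Besides the shell and the picture viewer there is one more tool, called after ">>>" as a command line: name --argument value ..., lists and objects as JSON in quotes. jog_arm: Moves the arm, as the interface text tells. Its arguments: {"type":"object","properties":{"rows":{"type":"array"},"squeeze":{"type":"number"}},"required":["rows"]}

```bash
mkdir -p pics; ls
python3 - <<'E'
from plant import ctrl
import cv2, numpy as np, json
print(ctrl.state()); print(ctrl.tcp_to_grasp)
for n in ("scene","top","wrist"):
    p=ctrl.camera_params(n); print(n,{k:(np.round(v,4).tolist() if k=="T" else v) for k,v in p.items()})
    im,d=ctrl.capture(n); cv2.imwrite(f"pics/{n}0.png",im[:,:,::-1]); np.savez(f"{n}0.npz",im=im,d=d,**{k:np.array(v) for k,v in p.items()})
E
```

```text
pics
{'time': 0.0, 'joint_pos': array([ 1.04819102e+00,  2.59347399e-01,  1.53607276e+00,  5.43087500e-06,
        1.34798250e+00, -2.02805965e-01]), 'dq': array([ 0.00074851,  0.00063617, -0.00044042, -0.00122925, -0.00077669,
        0.00023308]), 'joint_torque': array([ 1.56436316e-03, -4.37300706e+01, -2.84008276e+01,  7.19058048e-02,
        4.10989649e-02, -5.55949237e-05]), 'ee_pos': array([172.68810044, 521.77707153, 301.91933804]), 'eef_rot': array([-0.97131444,  1.345384  ,  0.97009146]), 'contact_force': array([-0.13651306,  0.583625  ,  0.32473292]), 'torque': array([ 0.00795971,  0.02242859, -0.00101312]), 'grip_width': 1.0007255064614657}
65.3
scene {'fov_y': 52.23490424543003, 'cx': 276.82665196447414, 'cy': 205.27544210303373, 'k1': -0.05649807089534084, 'T': [[0.4761, 0.5962, -0.6464, 39.272], [-0.8793, 0.3317, -0.3417, -208.5317], [0.0107, 0.7311, 0.6822, 609.9601], [0.0, 0.0, 0.0, 1.0]]}
top {'fov_y': 56.81186690417415, 'cx': 277.57237239746246, 'cy': 207.76718636374449, 'k1': -0.07954595820188863, 'T': [[-0.0162, 0.9979, -0.0623, 531.0203], [-0.9996, -0.0176, -0.0219, 73.8789], [-0.023, 0.0619, 0.9978, 922.3247], [0.0, 0.0, 0.0, 1.0]]}
wrist {'fov_y': 66.35711891406532, 'cx': 279.57448051070975, 'cy': 214.4657318403361, 'k1': -0.0766881674713684, 'T': [[0.3148, -0.9063, -0.2819, 91.1594], [0.9492, 0.3001, 0.0951, 548.3611], [-0.0016, -0.2975, 0.9547, 383.4003], [0.0, 0.0, 0.0, 1.0]]}
```

View pics/top0.png

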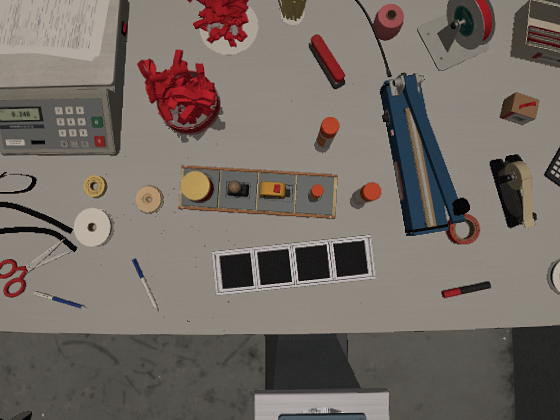

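View pics/scene0.png

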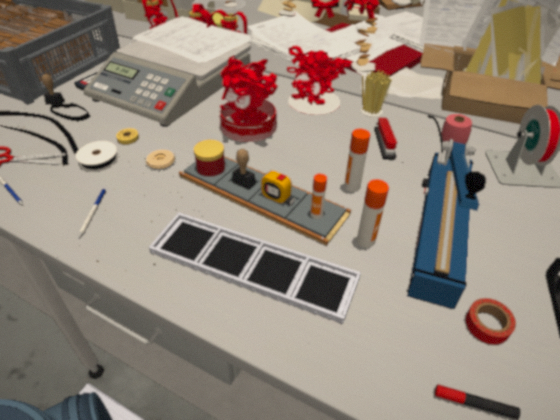

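View pics/wrist0.png

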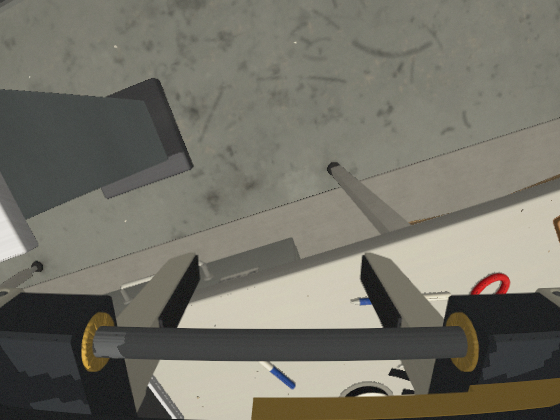

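The row in the old rack reads, left to right in the top view: tin (197,186), stamp (238,187), tape (273,189), glue (316,191). The things that could be taken for the glue are three orange-capped sticks, at top (316,191) standing in the rack, (327,133) and (371,191). In the scene view they are at (319,197), (355,160) and (372,215). The rack one is the smallest, so I choose it. Next I'll crop to check it and measure.

```bash
cat > h.py <<'E'
import numpy as np, cv2
def load(n): return np.load(n+".npz")
def KD(p,h=420):
    f=h/2/np.tan(np.radians(float(p["fov_y"]))/2)
    K=np.array([[f,0,float(p["cx"])],[0,f,float(p["cy"])],[0,0,1]])
    return K,np.array([float(p["k1"]),0,0,0.])
def rays(p,uv):
    K,D=KD(p); s=cv2.undistortPoints(np.array(uv,float).reshape(-1,1,2),K,D)[:,0]
    c=np.c_[s[:,0],-s[:,1],-np.ones(len(s))]; T=np.array(p["T"])
    return T[:3,3],c@T[:3,:3].T     # unit depth rays
def at_z(p,uv,z):
    o,r=rays(p,uv); return o+r*((z-o[2])/r[:,2])[:,None]
def cloud(p,d):
    H,W=d.shape; v,u=np.mgrid[:H,:W]; o,r=rays(p,np.c_[u.ravel(),v.ravel()])
    P=o+r*d.ravel()[:,None]; P[d.ravel()==0]=np.nan; return P.reshape(H,W,3)
def proj(p,X):
    K,D=KD(p); T=np.array(p["T"]); c=(np.atleast_2d(X)-T[:3,3])@T[:3,:3]
    c=np.c_[c[:,0],-c[:,1],-c[:,2]]
    return cv2.projectPoints(c.reshape(-1,1,3),np.zeros(3),np.zeros(3),K,D)[0][:,0]
def tri(ps,uvs):
    A=np.zeros((3,3));b=np.zeros(3)
    for p,uv in zip(ps,uvs):
        o,r=rays(p,[uv]); r=r[0]/np.linalg.norm(r[0]); M=np.eye(3)-np.outer(r,r); A+=M;b+=M@o
    return np.linalg.solve(A,b)
E
python3 - <<'E'
from h import *
for n in("top0","scene0"):
    p=load(n);C=cloud(p,p["d"])
    np.set_printoptions(precision=1,suppress=True)
    pts={"top0":dict(tin=(197,186),stamp=(236,186),tape=(273,188),glue=(316,190),pad1=(237,271),pad4=(351,258),table=(300,320)),
    "scene0":dict(tin=(210,150),stamp=(242,155),tape=(278,180),glue=(320,180),pad1=(185,241),pad4=(322,287),table=(120,300))}[n]
    for k,(u,v) in pts.items(): print(n,k,C[v,u])
for n,(x,y,w,h) in dict(top0=(165,150,230,160),scene0=(140,120,260,210)).items():
    im=load(n)["im"][y:y+h,x:x+w,::-1]; s=min(780/w,580/h); cv2.imwrite(f"pics/{n}c.png",cv2.resize(im,None,fx=s,fy=s,interpolation=cv2.INTER_CUBIC)); print(s)
E
```

```text
top0 tin [635.8 271.   70.9]
top0 stamp [630.9 180.5  96.7]
top0 tape [628.6 102.1  66.2]
top0 glue [618.   10.2 107.1]
top0 pad1 [440.6 192.2   3.8]
top0 pad4 [467.3 -76.    8. ]
top0 table [323.7  45.7   1.9]
scene0 tin [632.7 268.9  71.2]
scene0 stamp [624.6 182.1  94.2]
scene0 tape [616.6  94.9  69.7]
scene0 glue [610.3   4.8 110.7]
scene0 pad1 [439.2 198.6   6.6]
scene0 pad4 [466.7 -72.6   7.8]
scene0 table [289.5 231.8 -20.9]
3.391304347826087
2.761904761904762
```

View pics/top0c.png

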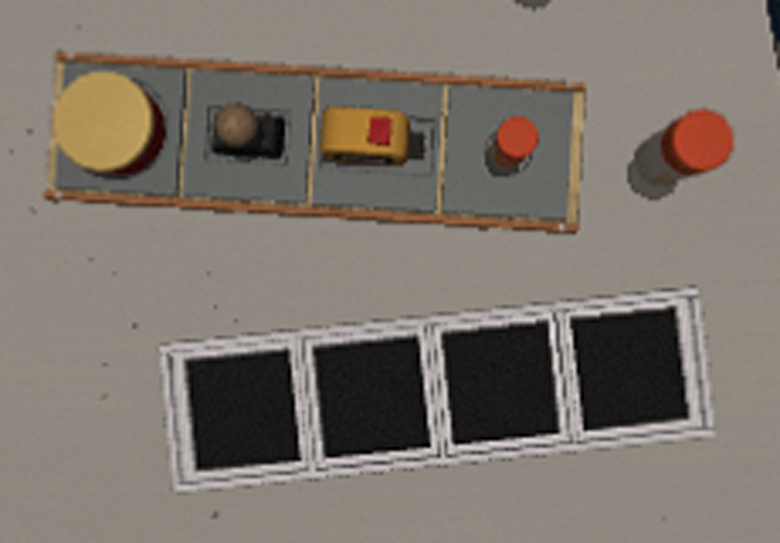

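View pics/scene0c.png

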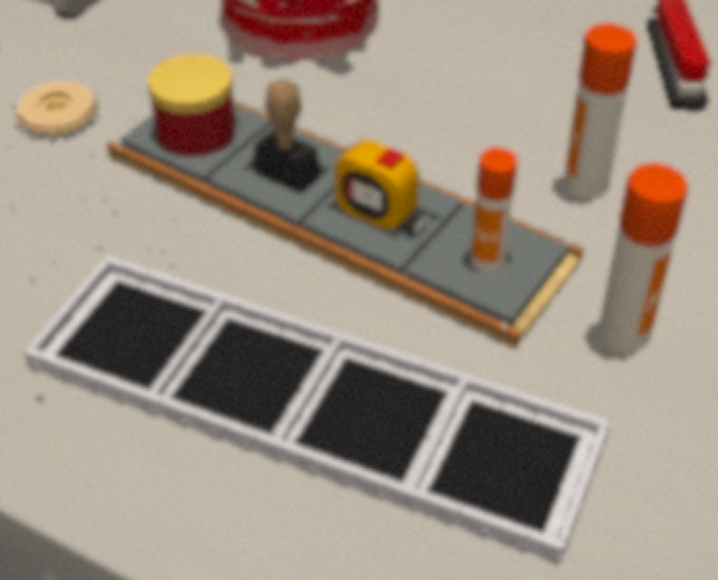

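```bash
cat > fit.py <<'E'
from h import *
np.set_printoptions(precision=2,suppress=True)
t=load("top0");s=load("scene0")
def top(c): return np.array(c)/3.391304+[165,150]-.3
def sc(c): return np.array(c)/2.761905+[140,120]-.3
new_t=top([(162,345),(697,290),(714,435),(177,491)]); new_s=sc([(110,262),(607,424),(560,550),(28,354)])
old_t=top([(57,52),(585,85),(577,232),(45,198)]); old_s=sc([(0,0),(582,248),(515,335),(110,148)])
def fit(P,L,W):
    # corners TL TR BR BL : (x,y)=(+,+),(+,-),(-,-),(-,+)
    M=np.array([(W/2,L/2),(W/2,-L/2),(-W/2,-L/2),(-W/2,L/2)])
    c=P[:,:2].mean(0); Q=P[:,:2]-c
    th=np.arctan2((M[:,0]*Q[:,1]-M[:,1]*Q[:,0]).sum(),(M*Q).sum())
    R=np.array([[np.cos(th),-np.sin(th)],[np.sin(th),np.cos(th)]]); 
    sc=np.linalg.norm(Q)/np.linalg.norm(M)
    return c,th,sc,np.abs(Q-M@R.T).max()
print("new top",fit(at_z(t,new_t,16),374,102)); print("new scene",fit(at_z(s,new_s,16),374,102))
print("old top",fit(at_z(t,old_t,14),374,104))
print("new tri",[tri([t,s],[a,b]) for a,b in zip(new_t,new_s)])
print("old tri",[tri([t,s],[a,b]) for a,b in list(zip(old_t,old_s))[1:]])
E
python3 fit.py
```

```text
new top (array([454.02,  58.82]), np.float64(0.08792203765482362), np.float64(0.9886241673706174), np.float64(2.2176963179380493))
new scene (array([452.76,  58.68]), np.float64(0.09041900671523154), np.float64(0.9814539466624597), np.float64(4.561510148343444))
old top (array([627.34, 141.05]), np.float64(-0.08208365183164437), np.float64(0.9911941022279483), np.float64(1.7565990765489516))
new tri [array([487.78, 248.57,  11.4 ]), array([ 519.61, -120.45,   15.93]), array([ 420.27, -129.26,   15.9 ]), array([387.7 , 238.46,  15.86])]
old tri [array([662.59, -47.28,  16.86]), array([560.85, -38.86,  16.31]), array([591.58, 329.87,  12.55])]
```

The crop confirms the choice: the rack's glue at crop (516,137) is clearly thinner and shorter than its neighbour at (700,142). Next I'll measure the object centres and tops, the tall neighbours, and the tool axes.

Run:
```python
from h import *
from scipy.spatial.transform import Rotation as Rn
np.set_printoptions(precision=1,suppress=True)
th=-.082;c=np.array([627.3,141.]);R=np.array([[np.cos(th),-np.sin(th)],[np.sin(th),np.cos(th)]])
for n in("top0","scene0"):
    p=load(n);C=cloud(p,p["d"]).reshape(-1,3);C=C[~np.isnan(C[:,0])]
    L=(C[:,:2]-c)@R
    for k,y,h in(("tin",135,69),("stamp",45,99),("tape",-45,70),("glue",-135,109)):
        m=(abs(L[:,0])<45)&(abs(L[:,1]-y)<44)&(C[:,2]>h-(12 if k!="stamp" else 15))
        q=L[m]; print(n,k,m.sum(),"exp",c+R@[0,y],"local mid",(np.percentile(q,3,axis=0)+np.percentile(q,97,axis=0))/2,"ext",np.percentile(q,97,axis=0)-np.percentile(q,3,axis=0),"ztop",np.percentile(C[m,2],[50,95]))
p=load("top0");C=cloud(p,p["d"])
Z=np.nan_to_num(C[:,:,2])
m=((Z>60)&(Z<400)).astype(np.uint8);nn,l,st,_=cv2.connectedComponentsWithStats(m)
for i in range(1,nn):
    if st[i,4]>30:
        q=C[l==i]; print(st[i],"x",q[:,0].min(),q[:,0].max(),"y",q[:,1].min(),q[:,1].max(),"z",q[:,2].max())
w=load("wrist0")
r=Rn.from_rotvec([-0.97131444,1.345384,.97009146]).as_matrix();print("tool R\n",r.round(3))
T=w["T"];print("cam in tool",(T[:3,3]-[172.7,521.8,301.9])@r, "\n",(r.T@T[:3,:3]).round(3))
```

```text
top0 tin 668 exp [638.4 275.5] local mid [ -0.1 135.3] ext [57.1 56.6] ztop [69.6 71.9]
top0 stamp 112 exp [631.  185.8] local mid [ 0.8 45.6] ext [21.5 22.7] ztop [95.7 99.5]
top0 tape 335 exp [623.6  96.2] local mid [  4.2 -35.9] ext [29.  51.1] ztop [66.2 71.3]
top0 glue 127 exp [616.2   6.5] local mid [   2.3 -133.1] ext [23.2 22.2] ztop [108.9 111. ]
scene0 tin 542 exp [638.4 275.5] local mid [ -3.4 134.1] ext [56.6 56.7] ztop [71.  72.6]
scene0 stamp 124 exp [631.  185.8] local mid [-3.8 43.9] ext [18.6 19. ] ztop [ 94.2 100.4]
scene0 tape 327 exp [623.6  96.2] local mid [ -0.2 -38.2] ext [27.9 48.8] ztop [67.4 72.7]
scene0 glue 170 exp [616.2   6.5] local mid [  -1.3 -134.2] ext [22.5 22.8] ztop [109.6 111.7]
[    0     0   122   136 15245] x 763.2700005053832 1098.1272305321077 y 453.3334258723451 764.194583085528 z 106.00973919420494
[ 193    0   56   40 1581] x 976.2297157005848 1059.0340646165014 y 149.86409262638722 273.9283652475608 z 139.68639647864802
[278   0  19  12 118] x 1039.0103456729262 1072.0706732898902 y 41.86519872917971 83.79257045281076 z 102.3051692290874
[... 1154 characters left out ...]
56820009 y 173.51507695418434 198.43135954986116 z 101.56114186966465
[260 181  25  15 315] x 612.478600064329 645.287720512363 y 77.66297001208873 131.48454259295187 z 73.9028660486465
[357 182  24  21 373] x 593.1120747599425 629.1238462882413 y -117.67159131554838 -82.37702549888435 z 144.87638252348302
[310 184  14  14 147] x 605.7928217234376 630.7565318132389 y -4.6246488487511215 20.773691417716222 z 111.86235890555167
[ 10 411  22   9 134] x 181.7831229867516 201.19440100992097 y 559.6450421656392 577.2909057180236 z 262.4416482938353
tool R
 [[-0.  -0.9  0.3]
 [-0.   0.3  0.9]
 [-1.   0.  -0. ]]
cam in tool [-81.5  85.8  -0.6] 
 [[-0.   0.3 -1. ]
 [-0.   1.   0.3]
 [ 1.   0.  -0. ]]
```

>>> jog_arm --rows '[{"translation":[0,0,0],"angular":[0.148,0,0],"gripper":1},{"translation":[0,0,0],"angular":[0.148,0,0],"gripper":1},{"translation":[0,0,0],"angular":[0.148,0,0],"gripper":1},{"translation":[0,0,0],"angular":[0.148,0,0],"gripper":1},{"translation":[0,0,0],"angular":[0.148,0,0],"gripper":1}]' --squeeze 20

```text
time: 0.65
ee_pos: [172.8, 522.0, 302.4]
eef_rot: [-0.396, 1.535, 0.395]
contact_force: [-0.1, 0.9, -0.2]
grip_width: 1.001
```

>>> jog_arm --rows '[{"translation":[0,0,0],"angular":[0.148,0,0],"gripper":1},{"translation":[0,0,0],"angular":[0.148,0,0],"gripper":1},{"translation":[0,0,0],"angular":[0.148,0,0],"gripper":1},{"translation":[0,0,0],"angular":[0.148,0,0],"gripper":1}]'

```text
time: 1.05
ee_pos: [172.8, 522.0, 302.4]
eef_rot: [0.068, 1.57, -0.069]
contact_force: [-0.6, 1.0, -0.0]
grip_width: 1.001
```

```bash
cat > go.py <<'E'
# prints the shift in tool axes (m) and turn about tool x to reach a TCP target x y z yaw(of tool z)
import sys,numpy as np
from plant import ctrl
from scipy.spatial.transform import Rotation as Rn
np.set_printoptions(precision=4,suppress=True)
s=ctrl.state();r=Rn.from_rotvec(s["eef_rot"]).as_matrix()
yaw=np.arctan2(r[1,2],r[0,2])
print("t",round(s["time"],2),"pos",s["ee_pos"].round(1),"yaw",round(yaw,4),"down",r[:,0].round(4),"grip mm",round(s["grip_width"]*93,1),"F",s["contact_force"].round(1))
if len(sys.argv)>3:
    x,y,z,yw=map(float,sys.argv[1:5]); d=(np.array([x,y,z])-s["ee_pos"])/1000
    print("tool shift m",r.T@d,"turn x",round(yaw-yw,4))
E
python3 go.py 638.4 275.5 250 -0.082
```

```text
t 1.05 pos [172.8 522.  302.4] yaw -0.0872 down [-0.0004 -0.0007 -1.    ] grip mm 93.1 F [-0.6  1.  -0. ]
tool shift m [ 0.0524 -0.205   0.4853] turn x -0.0052
```

>>> jog_arm --rows '[{"translation":[0,-0.018,0.044],"angular":[0,0,0],"gripper":1},{"translation":[0,-0.018,0.044],"angular":[0,0,0],"gripper":1},{"translation":[0,-0.018,0.044],"angular":[0,0,0],"gripper":1},{"translation":[0,-0.018,0.044],"angular":[0,0,0],"gripper":1},{"translation":[0,-0.018,0.044],"angular":[0,0,0],"gripper":1}]'

```text
time: 1.55
ee_pos: [386.2, 413.5, 302.6]
eef_rot: [0.063, 1.57, -0.064]
contact_force: [-0.2, -0.1, -0.0]
grip_width: 1.002
```

>>> jog_arm --rows '[{"translation":[0,-0.018,0.044],"angular":[0,0,0],"gripper":1},{"translation":[0,-0.018,0.044],"angular":[0,0,0],"gripper":1},{"translation":[0,-0.018,0.044],"angular":[0,0,0],"gripper":1},{"translation":[0,-0.018,0.044],"angular":[0,0,0],"gripper":1},{"translation":[0,-0.018,0.044],"angular":[0,0,0],"gripper":1}]'

```text
time: 2.05
ee_pos: [598.4, 305.9, 302.3]
eef_rot: [0.064, 1.571, -0.064]
contact_force: [0.3, 1.3, -0.3]
grip_width: 1.003
```

```bash
python3 go.py 638.4 275.5 250 -0.082
python3 - <<'E'
from plant import ctrl
import cv2, numpy as np
n="wrist";p=ctrl.camera_params(n)
im,d=ctrl.capture(n); cv2.imwrite(f"pics/wrist1.png",im[:,:,::-1]); np.savez(f"wrist1.npz",im=im,d=d,**{k:np.array(v) for k,v in p.items()})
E
```

```text
t 2.05 pos [598.4 305.9 302.3] yaw -0.0812 down [-0.0007 -0.     -1.    ] grip mm 93.3 F [ 0.3  1.3 -0.3]
tool shift m [ 0.0523 -0.027   0.0424] turn x 0.0008
```

View pics/wrist1.png

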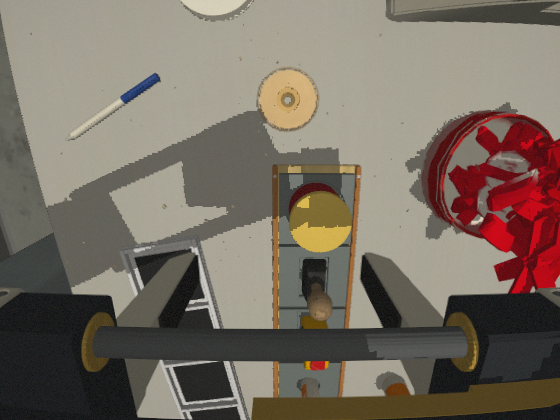

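The wrist view shows the tin's lid at (320,221), the stamp knob at (319,305), and the left end of the rack at corners (274,166) and (360,166). I'll use it as another view to check the positions.

Run:
```python
from h import *
np.set_printoptions(precision=1,suppress=True)
p=load("wrist1");C=cloud(p,p["d"])
print("rack L corners z14",at_z(p,[(274,166),(360,166)],14))
c=np.array([627.3,141.]);th=-.082;R=np.array([[np.cos(th),-np.sin(th)],[np.sin(th),np.cos(th)]])
print("expected",[c+R@[-52,187],c+R@[52,187]])
t=load("top0")
q=C.reshape(-1,3);L=(q[:,:2]-c)@R
for k,y,h in(("tin",135,69),("stamp",45,99)):
    m=(abs(L[:,0])<45)&(abs(L[:,1]-y)<44)&(q[:,2]>h-12)&(q[:,2]<h+10)
    l=L[m];print(k,m.sum(),(np.percentile(l,3,axis=0)+np.percentile(l,97,axis=0))/2,np.percentile(q[m,2],[50,95]))
print("new corners",at_z(p,[(121,251),(202,240)],16))
a=.089;R=np.array([[np.cos(a),-np.sin(a)],[np.sin(a),np.cos(a)]]);print("exp",[np.array([453.5,58.7])+R@[s*51,187] for s in(-1,1)])
print("tri tin",tri([p,t],[(320,221.5),(195.5,185.5)]),"seen from top circle")
```

```text
rack L corners z14 [[591.5 333.2  14. ]
 [690.8 325.3  14. ]]
expected [array([590.8, 331.6]), array([694.4, 323.1])]
tin 3044 [ -3.  138.8] [68.6 69.7]
stamp 419 [-1.7 48.9] [94.3 98.2]
new corners [[388.4 242.9  16. ]
 [494.9 249.8  16. ]]
exp [array([386.1, 240.4]), array([487.7, 249.5])]
tri tin [637.5 277.1  59.6] seen from top circle
```

Three views agree to within about 3 mm, so I'll go for the tin first.

>>> jog_arm --rows '[{"translation":[0,-0.014,0.021],"angular":[0,0,0],"gripper":1},{"translation":[0,-0.014,0.021],"angular":[0,0,0],"gripper":1},{"translation":[0.025,0,0],"angular":[0,0,0],"gripper":1},{"translation":[0.04,0,0],"angular":[0,0,0],"gripper":1},{"translation":[0,0,0],"angular":[0,0,0],"gripper":1}]'

```text
time: 2.6
ee_pos: [633.6, 274.8, 231.1]
eef_rot: [0.061, 1.582, -0.067]
contact_force: [-0.9, 1.3, -0.6]
grip_width: 1.004
```

```bash
python3 go.py 637 276.5 117.3 -0.082
```

```text
t 2.6 pos [633.6 274.8 231.1] yaw -0.0817 down [-0.0119 -0.003  -0.9999] grip mm 93.3 F [-0.9  1.3 -0.6]
tool shift m [0.1137 0.0024 0.0046] turn x 0.0003
```

>>> jog_arm --rows '[{"translation":[0.04,0.002,0.003],"angular":[0,0,0],"gripper":1},{"translation":[0.04,0,0],"angular":[0,0,0],"gripper":1},{"translation":[0.017,0,0],"angular":[0,0,0],"gripper":1},{"translation":[0,0,0],"angular":[0,0,0],"gripper":1},{"translation":[0,0,0],"angular":[0,0,0],"gripper":1}]'

```text
time: 3.1
ee_pos: [640.2, 278.0, 142.4]
eef_rot: [0.064, 1.568, -0.063]
contact_force: [0.7, -0.1, 0.6]
grip_width: 0.999
```

```bash
python3 go.py 637 276.5 117.3 -0.082
```

```text
t 3.1 pos [640.2 278.  142.4] yaw -0.0807 down [ 0.0014  0.0004 -1.    ] grip mm 92.9 F [ 0.7 -0.1  0.6]
tool shift m [ 0.0251 -0.0018 -0.0031] turn x 0.0013
```

>>> jog_arm --rows '[{"translation":[0.02,-0.002,-0.003],"angular":[0,0,0],"gripper":1},{"translation":[0.005,0,0],"angular":[0,0,0],"gripper":1},{"translation":[0,0,0],"angular":[0,0,0],"gripper":1}]'

```text
time: 3.4
ee_pos: [636.7, 276.0, 116.8]
eef_rot: [0.064, 1.569, -0.063]
contact_force: [-0.4, 0.8, -0.7]
grip_width: 0.999
```

```bash
python3 go.py 637 276.5 117.3 -0.082
```

```text
t 3.4 pos [636.7 276.  116.8] yaw -0.0809 down [ 0.0006  0.0002 -1.    ] grip mm 92.9 F [-0.4  0.8 -0.7]
tool shift m [-0.0005  0.0006  0.0003] turn x 0.0011
```

>>> jog_arm --rows '[{"translation":[0,0,0],"angular":[0,0,0],"gripper":0.68},{"translation":[0,0,0],"angular":[0,0,0],"gripper":0.5},{"translation":[0,0,0],"angular":[0,0,0],"gripper":0.5},{"translation":[0,0,0],"angular":[0,0,0],"gripper":0.5},{"translation":[0,0,0],"angular":[0,0,0],"gripper":0.5}]' --squeeze 25

```text
time: 3.9
ee_pos: [637.0, 275.9, 116.4]
eef_rot: [0.064, 1.569, -0.063]
contact_force: [0.9, -0.9, 2.4]
grip_width: 0.7
```

>>> jog_arm --rows '[{"translation":[0,0,0],"angular":[0,0,0],"gripper":0.5},{"translation":[-0.01,0,0],"angular":[0,0,0],"gripper":0.5},{"translation":[-0.025,0,0],"angular":[0,0,0],"gripper":0.5},{"translation":[-0.035,0,0],"angular":[0,0,0],"gripper":0.5},{"translation":[-0.035,0,0],"angular":[0,0,0],"gripper":0.5}]'

```text
time: 4.4
ee_pos: [635.6, 275.7, 221.2]
eef_rot: [0.063, 1.573, -0.064]
contact_force: [1.7, -0.4, -1.1]
grip_width: 0.698
```

```bash
python3 go.py 465.5 -75.8 235 0.089
```

```text
t 4.4 pos [635.6 275.7 221.2] yaw -0.081 down [-0.0028 -0.0006 -1.    ] grip mm 65.0 F [ 1.7 -0.4 -1.1]
tool shift m [-0.0131 -0.3641 -0.1412] turn x -0.17
```

>>> jog_arm --rows '[{"translation":[-0.006,-0.03,-0.014],"angular":[0,0,0],"gripper":0.5},{"translation":[-0.006,-0.038,-0.014],"angular":[0,0,0],"gripper":0.5},{"translation":[0,-0.038,-0.015],"angular":[0,0,0],"gripper":0.5},{"translation":[0,-0.038,-0.015],"angular":[0,0,0],"gripper":0.5},{"translation":[0,-0.038,-0.015],"angular":[0,0,0],"gripper":0.5}]'

```text
time: 4.9
ee_pos: [547.6, 99.2, 233.0]
eef_rot: [0.063, 1.571, -0.063]
contact_force: [0.6, -0.7, -2.0]
grip_width: 0.701
```

>>> jog_arm --rows '[{"translation":[0,-0.038,-0.015],"angular":[0,0,0],"gripper":0.5},{"translation":[0,-0.038,-0.015],"angular":[0,0,0],"gripper":0.5},{"translation":[0,-0.038,-0.014],"angular":[0,0,0],"gripper":0.5},{"translation":[0,-0.038,-0.014],"angular":[0,0,0],"gripper":0.5},{"translation":[0,-0.03,-0.01],"angular":[-0.085,0,0],"gripper":0.5}]'

```text
time: 5.4
ee_pos: [464.9, -77.0, 233.1]
eef_rot: [-0.004, 1.572, 0.004]
contact_force: [0.7, -0.5, -2.1]
grip_width: 0.701
```

>>> jog_arm --rows '[{"translation":[0,0,0],"angular":[-0.085,0,0],"gripper":0.5},{"translation":[0.03,0,0],"angular":[0,0,0],"gripper":0.5},{"translation":[0,0,0],"angular":[0,0,0],"gripper":0.5}]'

```text
time: 5.7
ee_pos: [464.2, -75.1, 200.5]
eef_rot: [-0.067, 1.575, 0.071]
contact_force: [-1.2, 0.7, -1.5]
grip_width: 0.702
```

```bash
python3 go.py 465.5 -75.8 112.3 0.089
cat > look.py <<'E'
import sys
from plant import ctrl
import cv2, numpy as np
n,o=sys.argv[1:3];p=ctrl.camera_params(n)
im,d=ctrl.capture(n); cv2.imwrite(f"pics/{o}.png",im[:,:,::-1]); np.savez(f"{o}.npz",im=im,d=d,**{k:np.array(v) for k,v in p.items()})
E
python3 look.py wrist w2
```

```text
t 5.7 pos [464.2 -75.1 200.5] yaw 0.0878 down [-0.0059  0.0025 -1.    ] grip mm 65.2 F [-1.2  0.7 -1.5]
tool shift m [ 0.0882 -0.0011  0.0017] turn x -0.0012
```

View pics/w2.png

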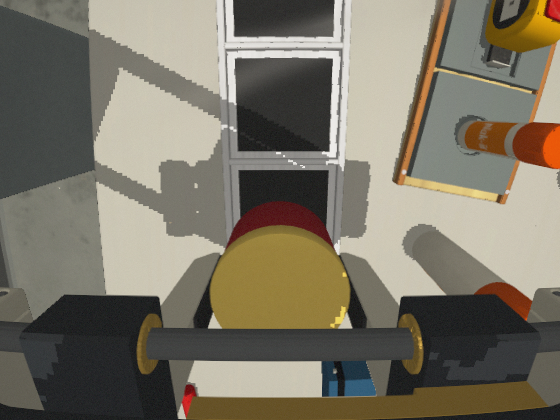

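The tin hangs centred between the fingers. I'll check the tray estimate against this view by drawing the model over it.

```bash
cat > ov.py <<'E'
import sys
from h import *
n=sys.argv[1];cx,cy,a=map(float,sys.argv[2:5]);s=2
p=load(n);R=np.array([[np.cos(a),-np.sin(a)],[np.sin(a),np.cos(a)]])
x0,y0,w,h=map(int,sys.argv[5:9]);k=min(780/w,580/h)
im=cv2.resize(np.ascontiguousarray(p["im"][y0:y0+h,x0:x0+w,::-1]),None,fx=k,fy=k,interpolation=cv2.INTER_CUBIC)
def seg(A,B,z,col):
    L=np.linspace(A,B,30);W=L@R.T+[cx,cy];uv=proj(p,np.c_[W,np.full(30,z)])
    cv2.polylines(im,[(((uv-[x0,y0]+.5)*k)).astype(np.int32)],False,col,1)
for sx in(-51,51): seg((sx,-187),(sx,187),16,(0,0,255))
for sy in(-187,187): seg((-51,sy),(51,sy),16,(0,0,255))
for y in(-90,0,90): seg((-45,y),(45,y),16,(0,255,0))
for y in(-135,-45,45,135): seg((-4,y),(4,y),6,(255,255,0));seg((0,y-4),(0,y+4),6,(255,255,0))
cv2.imwrite(f"pics/{n}_ov{sys.argv[9] if len(sys.argv)>9 else ''}.png",im)
E
python3 ov.py w2 453.5 58.7 0.089 190 0 190 260; python3 ov.py top0 453.5 58.7 0.089 200 225 190 80
```

```text
(no output)
```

View pics/w2_ov.png

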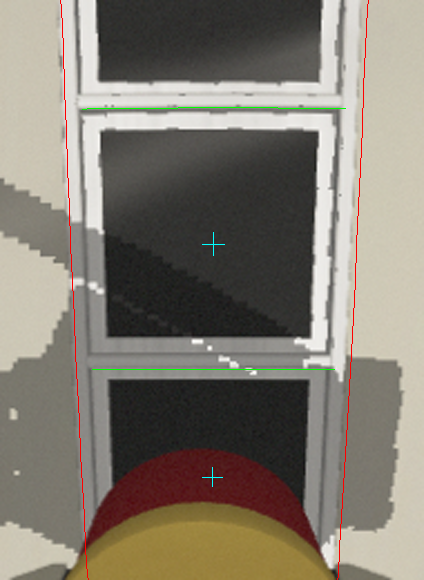

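View pics/top0_ov.png

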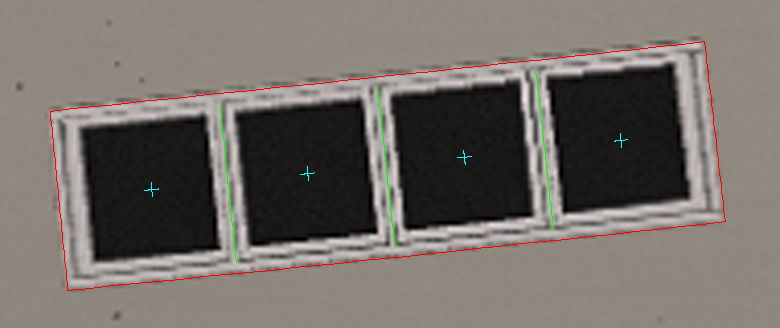

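The overlay agrees with the tray to within about 4 mm, so I'll shift the target by +1.5 mm in y and lower.

>>> jog_arm --rows '[{"translation":[0.03,0,0.001],"angular":[0,0,0],"gripper":0.5},{"translation":[0.03,0,0],"angular":[0,0,0],"gripper":0.5},{"translation":[0.014,0,0],"angular":[0,0,0],"gripper":0.5},{"translation":[0.008,0,0],"angular":[0,0,0],"gripper":0.5},{"translation":[0,0,0],"angular":[0,0,0],"gripper":0.5}]'

```text
time: 6.25
ee_pos: [467.5, -75.2, 120.7]
eef_rot: [-0.07, 1.571, 0.071]
contact_force: [-0.6, 0.1, -1.7]
grip_width: 0.699
```

```bash
python3 go.py 465.3 -74.5 111 0.089
```

```text
t 6.25 pos [467.5 -75.2 120.7] yaw 0.0894 down [-0.001   0.0004 -1.    ] grip mm 65.0 F [-0.6  0.1 -1.7]
tool shift m [ 0.0097  0.0009 -0.0021] turn x 0.0004
```

>>> jog_arm --rows '[{"translation":[0.005,0.001,-0.002],"angular":[0,0,0],"gripper":0.5},{"translation":[0.005,0,0],"angular":[0,0,0],"gripper":0.5},{"translation":[0,0,0],"angular":[0,0,0],"gripper":0.5},{"translation":[0,0,0],"angular":[0,0,0],"gripper":0.5}]'

```text
time: 6.65
ee_pos: [465.5, -74.8, 111.0]
eef_rot: [-0.07, 1.569, 0.07]
contact_force: [0.1, 0.1, -1.3]
grip_width: 0.696
```

```bash
python3 go.py 465.3 -74.5 111 0.089
```

```text
t 6.65 pos [465.5 -74.8 111. ] yaw 0.0889 down [ 0.0004 -0.0002 -1.    ] grip mm 64.7 F [ 0.1  0.1 -1.3]
tool shift m [ 0.      0.0003 -0.0002] turn x -0.0001
```

>>> jog_arm --rows '[{"translation":[0.001,0,0],"angular":[0,0,0],"gripper":0.5},{"translation":[0,0,0],"angular":[0,0,0],"gripper":0.5}]'

```text
time: 6.85
ee_pos: [465.7, -74.9, 110.3]
eef_rot: [-0.07, 1.569, 0.07]
contact_force: [-1.4, 0.4, 3.7]
grip_width: 0.703
```

Contact reads 3.7 N, so I'll release.

>>> jog_arm --rows '[{"translation":[0,0,0],"angular":[0,0,0],"gripper":0.85},{"translation":[0,0,0],"angular":[0,0,0],"gripper":0.97},{"translation":[0,0,0],"angular":[0,0,0],"gripper":0.97},{"translation":[0,0,0],"angular":[0,0,0],"gripper":0.97}]'

```text
time: 7.25
ee_pos: [465.4, -74.7, 109.7]
eef_rot: [-0.07, 1.57, 0.07]
contact_force: [-0.6, 0.1, -0.5]
grip_width: 0.959
```

>>> jog_arm --rows '[{"translation":[-0.02,0,0],"angular":[0,0,0],"gripper":0.97},{"translation":[-0.035,0,0],"angular":[0,0,0],"gripper":0.97},{"translation":[-0.04,0,0],"angular":[0,0,0],"gripper":0.9},{"translation":[-0.03,0,0],"angular":[0,0,0],"gripper":0.75},{"translation":[0,0,0],"angular":[0.085,0,0],"gripper":0.65}]'

```text
time: 7.75
ee_pos: [467.5, -75.5, 239.2]
eef_rot: [-0.005, 1.563, -0.0]
contact_force: [0.2, -1.1, -0.9]
grip_width: 0.779
```

>>> jog_arm --rows '[{"translation":[0,0,0],"angular":[0.085,0,0],"gripper":0.65},{"translation":[0,0,0],"angular":[0,0,0],"gripper":0.65}]'

```text
time: 7.95
ee_pos: [465.4, -74.6, 235.0]
eef_rot: [0.064, 1.569, -0.064]
contact_force: [0.7, -0.1, -0.1]
grip_width: 0.658
```

```bash
python3 go.py 631 186 240 -0.082; python3 look.py wrist w3
```

```text
t 7.95 pos [465.4 -74.6 235. ] yaw -0.0817 down [ 0.0005 -0.0002 -1.    ] grip mm 61.2 F [ 0.7 -0.1 -0.1]
tool shift m [-0.005   0.2733  0.1438] turn x 0.0003
```

View pics/w3.png

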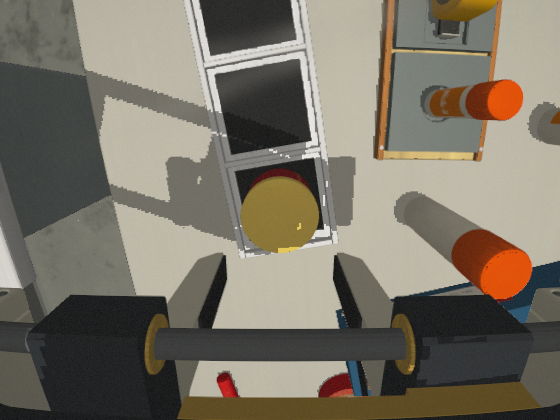

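The tin stands in the far-right bay, with its lid at (279,214) and clear of the walls. Next is the stamp.

>>> jog_arm --rows '[{"translation":[0,0.03,0.016],"angular":[0,0,0],"gripper":0.65},{"translation":[0,0.038,0.02],"angular":[0,0,0],"gripper":0.65},{"translation":[0,0.038,0.02],"angular":[0,0,0],"gripper":0.65},{"translation":[0,0.038,0.02],"angular":[0,0,0],"gripper":0.65},{"translation":[0,0.038,0.02],"angular":[0,0,0],"gripper":0.65}]'

```text
time: 8.5
ee_pos: [576.4, 100.5, 234.2]
eef_rot: [0.062, 1.571, -0.062]
contact_force: [1.1, -0.2, 0.1]
grip_width: 0.652
```

>>> jog_arm --rows '[{"translation":[0,0.038,0.02],"angular":[0,0,0],"gripper":0.65},{"translation":[0,0.034,0.018],"angular":[0,0,0],"gripper":0.65},{"translation":[0,0.019,0.009],"angular":[0,0,0],"gripper":0.65},{"translation":[0,0,0],"angular":[0,0,0],"gripper":0.65},{"translation":[0,0,0],"angular":[0,0,0],"gripper":0.65}]'

```text
time: 9.0
ee_pos: [629.5, 185.8, 233.7]
eef_rot: [0.061, 1.572, -0.062]
contact_force: [-0.6, 0.6, -0.8]
grip_width: 0.654
```

```bash
python3 go.py 630 186.5 107 -0.082; python3 look.py wrist w4
```

```text
t 9.0 pos [629.5 185.8 233.7] yaw -0.0786 down [-0.0019 -0.0007 -1.    ] grip mm 60.8 F [-0.6  0.6 -0.8]
tool shift m [0.1267 0.0008 0.0006] turn x 0.0034
```

View pics/w4.png

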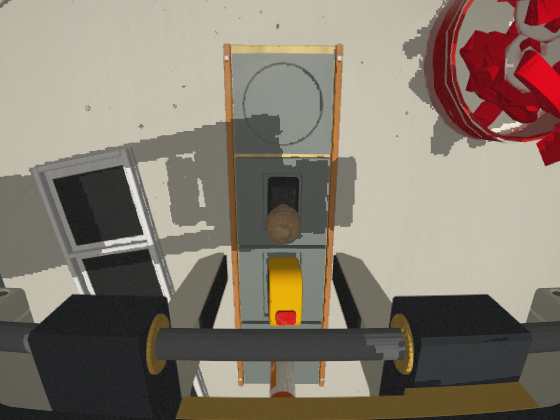

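The stamp knob at (284,222) lies on the fingers' midline, so I'll descend.

>>> jog_arm --rows '[{"translation":[0.028,0,0],"angular":[0,0,0],"gripper":0.65},{"translation":[0.028,0,0],"angular":[0,0,0],"gripper":0.65},{"translation":[0.028,0,0],"angular":[0,0,0],"gripper":0.65},{"translation":[0.02,0,0],"angular":[0,0,0],"gripper":0.65},{"translation":[0,0,0],"angular":[0,0,0],"gripper":0.65}]'

```text
time: 9.55
ee_pos: [627.6, 184.0, 127.6]
eef_rot: [0.063, 1.577, -0.066]
contact_force: [0.0, 0.2, -0.4]
grip_width: 0.654
```

```bash
python3 go.py 630 186.5 107 -0.082
```

```text
t 9.55 pos [627.6 184.  127.6] yaw -0.0821 down [-0.0069 -0.0011 -1.    ] grip mm 60.8 F [ 0.   0.2 -0.4]
tool shift m [0.0206 0.0027 0.0024] turn x -0.0001
```

>>> jog_arm --rows '[{"translation":[0.014,0.001,0.001],"angular":[0,0,0],"gripper":0.65},{"translation":[0.006,0,0],"angular":[0,0,0],"gripper":0.65},{"translation":[0,0,0],"angular":[0,0,0],"gripper":0.65},{"translation":[0,0,0],"angular":[0,0,0],"gripper":0.65}]'

```text
time: 9.95
ee_pos: [631.4, 186.7, 111.3]
eef_rot: [0.064, 1.569, -0.064]
contact_force: [0.2, 0.4, 0.3]
grip_width: 0.649
```

```bash
python3 go.py 630 186.5 107 -0.082
```

```text
t 9.95 pos [631.4 186.7 111.3] yaw -0.081 down [ 0.0008  0.0001 -1.    ] grip mm 60.3 F [0.2 0.4 0.3]
tool shift m [ 0.0043 -0.0004 -0.0014] turn x 0.001
```

>>> jog_arm --rows '[{"translation":[0.004,0,-0.001],"angular":[0,0,0],"gripper":0.65},{"translation":[0,0,0],"angular":[0,0,0],"gripper":0.45},{"translation":[0,0,0],"angular":[0,0,0],"gripper":0.2},{"translation":[0,0,0],"angular":[0,0,0],"gripper":0.2},{"translation":[0,0,0],"angular":[0,0,0],"gripper":0.2}]' --squeeze 20

```text
time: 10.45
ee_pos: [630.2, 186.9, 106.9]
eef_rot: [0.064, 1.57, -0.064]
contact_force: [0.6, 0.8, -1.1]
grip_width: 0.357
```

>>> jog_arm --rows '[{"translation":[0,0,0],"angular":[0,0,0],"gripper":0.2},{"translation":[0,0,0],"angular":[0,0,0],"gripper":0.2}]'

```text
time: 10.65
ee_pos: [630.3, 186.8, 106.9]
eef_rot: [0.064, 1.569, -0.064]
contact_force: [1.1, 0.3, -0.5]
grip_width: 0.283
```

>>> jog_arm --rows '[{"translation":[0,0,0],"angular":[0,0,0],"gripper":0.2},{"translation":[0,0,0],"angular":[0,0,0],"gripper":0.2}]'

```text
time: 10.85
ee_pos: [630.3, 186.9, 106.9]
eef_rot: [0.064, 1.569, -0.064]
contact_force: [0.9, 1.4, -0.1]
grip_width: 0.282
```

```bash
python3 go.py; python3 look.py wrist w5;python3 look.py scene s5
```

```text
t 10.85 pos [630.3 186.9 106.9] yaw -0.081 down [ 0.0005  0.0001 -1.    ] grip mm 26.3 F [ 0.9  1.4 -0.1]
```

View pics/w5.png

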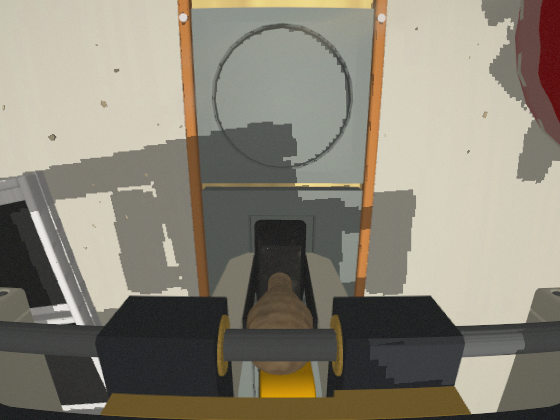

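View pics/s5.png

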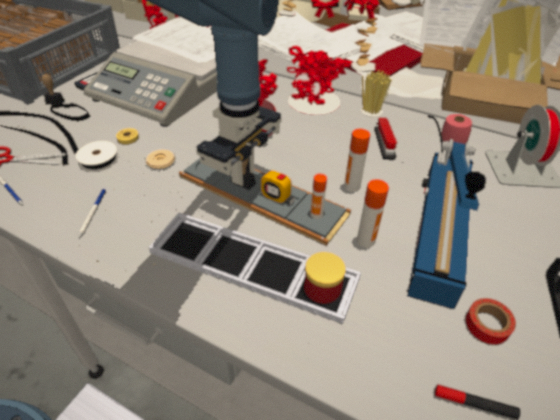

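The fingers hold the block (opening 26 mm, firm contact), and the stamp is upright. I'll lift and carry.

>>> jog_arm --rows '[{"translation":[-0.01,0,0],"angular":[0,0,0],"gripper":0.2},{"translation":[-0.025,0,0],"angular":[0,0,0],"gripper":0.2},{"translation":[-0.035,0,0],"angular":[0,0,0],"gripper":0.2},{"translation":[-0.03,0,0],"angular":[0,0,0],"gripper":0.2},{"translation":[0,0,-0.01],"angular":[0,0,0],"gripper":0.2}]'

```text
time: 11.45
ee_pos: [623.0, 187.8, 212.4]
eef_rot: [0.065, 1.56, -0.063]
contact_force: [0.5, 0.8, -1.3]
grip_width: 0.285
```

```bash
python3 go.py 457.3 15 190 0.089
```

```text
t 11.45 pos [623.  187.8 212.4] yaw -0.0814 down [ 0.0101  0.0012 -0.9999] grip mm 26.5 F [ 0.5  0.8 -1.3]
tool shift m [ 0.0206 -0.1858 -0.1513] turn x -0.1704
```

>>> jog_arm --rows '[{"translation":[0,-0.025,-0.024],"angular":[0,0,0],"gripper":0.2},{"translation":[0,-0.033,-0.026],"angular":[0,0,0],"gripper":0.2},{"translation":[0,-0.033,-0.026],"angular":[0,0,0],"gripper":0.2},{"translation":[0,-0.033,-0.026],"angular":[0,0,0],"gripper":0.2},{"translation":[0,-0.033,-0.026],"angular":[0,0,0],"gripper":0.2}]'

```text
time: 11.95
ee_pos: [477.3, 40.9, 205.9]
eef_rot: [0.063, 1.572, -0.063]
contact_force: [-0.1, -1.0, -0.6]
grip_width: 0.288
```

>>> jog_arm --rows '[{"translation":[0,-0.027,-0.02],"angular":[-0.085,0,0],"gripper":0.2},{"translation":[0,0,0],"angular":[-0.085,0,0],"gripper":0.2},{"translation":[0.02,0,0],"angular":[0,0,0],"gripper":0.2},{"translation":[0.03,0,0],"angular":[0,0,0],"gripper":0.2},{"translation":[0,0,0],"angular":[0,0,0],"gripper":0.2}]'

```text
time: 12.45
ee_pos: [454.3, 16.8, 153.6]
eef_rot: [-0.068, 1.578, 0.071]
contact_force: [-0.3, 0.7, -0.2]
grip_width: 0.288
```

```bash
python3 go.py 457.3 15 101.5 0.089
```

```text
t 12.45 pos [454.3  16.8 153.6] yaw 0.0887 down [-0.008   0.0017 -1.    ] grip mm 26.8 F [-0.3  0.7 -0.2]
tool shift m [ 0.0521 -0.0022  0.0032] turn x -0.0003
```

>>> jog_arm --rows '[{"translation":[0.02,-0.002,0.001],"angular":[0,0,0],"gripper":0.2},{"translation":[0.02,0,0],"angular":[0,0,0],"gripper":0.2},{"translation":[0.006,0,0],"angular":[0,0,0],"gripper":0.2},{"translation":[0,0,0],"angular":[0,0,0],"gripper":0.2},{"translation":[0,0,0],"angular":[0,0,0],"gripper":0.2}]'

```text
time: 12.95
ee_pos: [459.3, 14.4, 111.6]
eef_rot: [-0.07, 1.569, 0.07]
contact_force: [-0.9, -0.1, -1.6]
grip_width: 0.289
```

```bash
python3 go.py 457.3 15 101 0.089
```

```text
t 12.95 pos [459.3  14.4 111.6] yaw 0.0893 down [ 0.0007 -0.0002 -1.    ] grip mm 26.9 F [-0.9 -0.1 -1.6]
tool shift m [ 0.0106  0.0008 -0.0019] turn x 0.0003
```

>>> jog_arm --rows '[{"translation":[0.006,0.001,-0.002],"angular":[0,0,0],"gripper":0.2},{"translation":[0.003,0,0],"angular":[0,0,0],"gripper":0.2},{"translation":[0.001,0,0],"angular":[0,0,0],"gripper":0.2},{"translation":[0,0,0],"angular":[0,0,0],"gripper":0.2}]'

```text
time: 13.35
ee_pos: [456.7, 15.2, 100.8]
eef_rot: [-0.07, 1.57, 0.07]
contact_force: [0.0, 0.0, -0.1]
grip_width: 0.288
```

>>> jog_arm --rows '[{"translation":[0.001,0,0],"angular":[0,0,0],"gripper":0.2},{"translation":[0,0,0],"angular":[0,0,0],"gripper":0.2}]'

```text
time: 13.55
ee_pos: [456.8, 15.2, 100.7]
eef_rot: [-0.07, 1.57, 0.07]
contact_force: [-4.4, 1.6, 12.8]
grip_width: 0.283
```

>>> jog_arm --rows '[{"translation":[0,0,0],"angular":[0,0,0],"gripper":0.4},{"translation":[0,0,0],"angular":[0,0,0],"gripper":0.5},{"translation":[0,0,0],"angular":[0,0,0],"gripper":0.5},{"translation":[0,0,0],"angular":[0,0,0],"gripper":0.5}]'

```text
time: 13.95
ee_pos: [456.9, 15.1, 99.6]
eef_rot: [-0.07, 1.57, 0.07]
contact_force: [1.6, 0.3, -0.7]
grip_width: 0.495
```

>>> jog_arm --rows '[{"translation":[-0.02,0,0],"angular":[0,0,0],"gripper":0.5},{"translation":[-0.035,0,0],"angular":[0,0,0],"gripper":0.5},{"translation":[-0.04,0,0],"angular":[0,0,0],"gripper":0.5},{"translation":[-0.035,0,0],"angular":[0,0,0],"gripper":0.6},{"translation":[0,0,0],"angular":[0.085,0,0],"gripper":0.65}]'

```text
time: 14.45
ee_pos: [459.3, 14.7, 234.4]
eef_rot: [-0.004, 1.562, 0.001]
contact_force: [0.3, -0.0, -0.5]
grip_width: 0.62
```

>>> jog_arm --rows '[{"translation":[0,0,0],"angular":[0.085,0,0],"gripper":0.65},{"translation":[0,0,0],"angular":[0,0,0],"gripper":0.65}]'

```text
time: 14.65
ee_pos: [456.8, 15.2, 230.0]
eef_rot: [0.064, 1.569, -0.064]
contact_force: [-1.0, 1.0, -0.4]
grip_width: 0.648
```

```bash
python3 go.py 623.5 101 235 -0.082; python3 look.py wrist w6
```

```text
t 14.65 pos [456.8  15.2 230. ] yaw -0.0818 down [ 0.0005 -0.0001 -1.    ] grip mm 60.3 F [-1.   1.  -0.4]
tool shift m [-0.005   0.0992  0.1591] turn x 0.0002
```

View pics/w6.png

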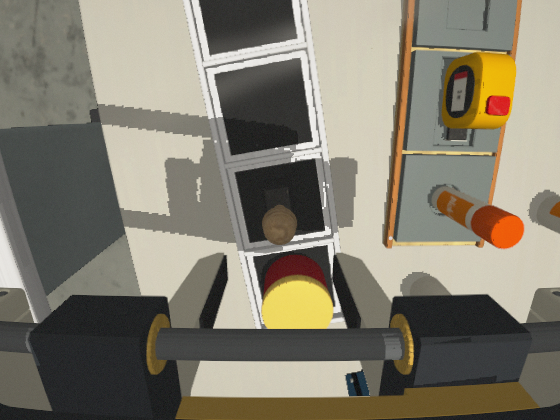

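The stamp stands upright in its bay, with its knob at (281,223). Next is the tape.

>>> jog_arm --rows '[{"translation":[0,0.018,0.03],"angular":[0,0,0],"gripper":0.65},{"translation":[0,0.022,0.035],"angular":[0,0,0],"gripper":0.65},{"translation":[0,0.022,0.035],"angular":[0,0,0],"gripper":0.65},{"translation":[0,0.022,0.035],"angular":[0,0,0],"gripper":0.65},{"translation":[0,0.015,0.024],"angular":[0,0,0],"gripper":0.65}]'

```text
time: 15.2
ee_pos: [625.2, 102.2, 228.7]
eef_rot: [0.061, 1.57, -0.061]
contact_force: [0.8, -0.4, 0.3]
grip_width: 0.652
```

>>> jog_arm --rows '[{"translation":[0.02,0,0],"angular":[0,0,0],"gripper":0.65},{"translation":[0,0,0],"angular":[0,0,0],"gripper":0.65},{"translation":[0,0,0],"angular":[0,0,0],"gripper":0.65}]'

```text
time: 15.5
ee_pos: [622.5, 100.9, 208.7]
eef_rot: [0.063, 1.573, -0.063]
contact_force: [0.1, 0.7, 1.3]
grip_width: 0.651
```

```bash
python3 go.py 624 101 112 -0.082; python3 look.py wrist w7
```

```text
t 15.5 pos [622.5 100.9 208.7] yaw -0.0798 down [-0.0031 -0.0001 -1.    ] grip mm 60.6 F [0.1 0.7 1.3]
tool shift m [0.0967 0.0003 0.0018] turn x 0.0022
```

View pics/w7.png

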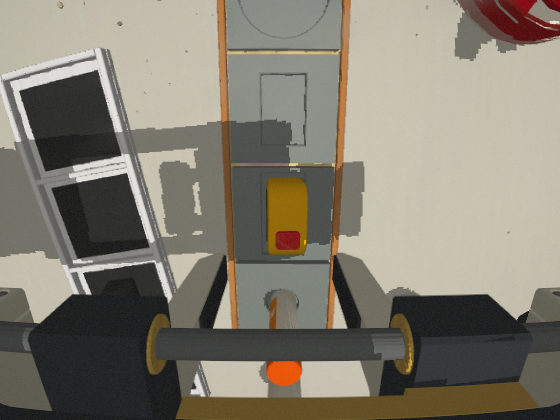

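The tape case runs over rows 178–254, centred at column 287 between the fingers (about 280). I'll descend.

>>> jog_arm --rows '[{"translation":[0.025,0,0.001],"angular":[0,0,0],"gripper":0.65},{"translation":[0.025,0,0],"angular":[0,0,0],"gripper":0.65},{"translation":[0.025,0,0],"angular":[0,0,0],"gripper":0.65},{"translation":[0.016,0,0],"angular":[0,0,0],"gripper":0.65},{"translation":[0,0,0],"angular":[0,0,0],"gripper":0.65}]'

```text
time: 16.05
ee_pos: [622.8, 100.4, 117.3]
eef_rot: [0.064, 1.574, -0.064]
contact_force: [0.0, -0.2, 0.6]
grip_width: 0.654
```

>>> jog_arm --rows '[{"translation":[0,0,0],"angular":[0,0,0],"gripper":0.65}]'

```text
time: 16.15
ee_pos: [624.6, 100.6, 119.9]
eef_rot: [0.064, 1.569, -0.064]
contact_force: [-0.3, 0.4, -0.5]
grip_width: 0.654
```

```bash
python3 go.py 625 101 112 -0.082
```

```text
t 16.15 pos [624.6 100.6 119.9] yaw -0.0811 down [ 0.001  0.    -1.   ] grip mm 60.8 F [-0.3  0.4 -0.5]
tool shift m [0.0079 0.0005 0.0004] turn x 0.0009
```

>>> jog_arm --rows '[{"translation":[0.008,0,0],"angular":[0,0,0],"gripper":0.65},{"translation":[0,0,0],"angular":[0,0,0],"gripper":0.65},{"translation":[0,0,0],"angular":[0,0,0],"gripper":0.45},{"translation":[0,0,0],"angular":[0,0,0],"gripper":0.2},{"translation":[0,0,0],"angular":[0,0,0],"gripper":0.2}]' --squeeze 25

```text
time: 16.65
ee_pos: [624.5, 100.9, 111.1]
eef_rot: [0.064, 1.569, -0.064]
contact_force: [0.0, -0.1, 0.1]
grip_width: 0.44
```

>>> jog_arm --rows '[{"translation":[0,0,0],"angular":[0,0,0],"gripper":0.2},{"translation":[0,0,0],"angular":[0,0,0],"gripper":0.2},{"translation":[0,0,0],"angular":[0,0,0],"gripper":0.2}]'

```text
time: 16.95
ee_pos: [624.5, 100.9, 110.9]
eef_rot: [0.064, 1.569, -0.064]
contact_force: [-0.1, -0.2, 0.2]
grip_width: 0.322
```

```bash
python3 go.py 449 105 112 -0.082
```

```text
t 16.95 pos [624.5 100.9 110.9] yaw -0.081 down [ 0.0005 -0.0001 -1.    ] grip mm 30.0 F [-0.1 -0.2  0.2]
tool shift m [-0.0012 -0.0101 -0.1753] turn x 0.001
```

>>> jog_arm --rows '[{"translation":[-0.01,0,0],"angular":[0,0,0],"gripper":0.2},{"translation":[-0.025,0,0],"angular":[0,0,0],"gripper":0.2},{"translation":[-0.035,0,0],"angular":[0,0,0],"gripper":0.2},{"translation":[-0.01,-0.001,-0.02],"angular":[0,0,0],"gripper":0.2},{"translation":[0,-0.001,-0.035],"angular":[0,0,0],"gripper":0.2}]'

```text
time: 17.45
ee_pos: [571.7, 103.0, 193.7]
eef_rot: [0.064, 1.563, -0.064]
contact_force: [-0.3, 0.1, -1.6]
grip_width: 0.323
```

>>> jog_arm --rows '[{"translation":[0,-0.001,-0.035],"angular":[0,0,0],"gripper":0.2},{"translation":[0,-0.001,-0.035],"angular":[0,0,0],"gripper":0.2},{"translation":[0,-0.001,-0.035],"angular":[-0.06,0,0],"gripper":0.2},{"translation":[0,0,-0.015],"angular":[-0.06,0,0],"gripper":0.2},{"translation":[0,0,0],"angular":[-0.05,0,0],"gripper":0.2}]'

```text
time: 17.95
ee_pos: [446.5, 109.5, 191.1]
eef_rot: [-0.072, 1.572, 0.072]
contact_force: [1.0, 0.1, -1.5]
grip_width: 0.321
```

>>> jog_arm --rows '[{"translation":[0,0,0],"angular":[0,0,0],"gripper":0.2}]'

```text
time: 18.05
ee_pos: [448.9, 109.3, 191.4]
eef_rot: [-0.07, 1.569, 0.07]
contact_force: [0.2, -0.7, -0.5]
grip_width: 0.321
```

```bash
python3 go.py 449 109.5 105 0.089;python3 look.py wrist w8
```

```text
t 18.05 pos [448.9 109.3 191.4] yaw 0.0897 down [ 0.0007  0.     -1.    ] grip mm 29.8 F [ 0.2 -0.7 -0.5]
tool shift m [0.0864 0.0002 0.    ] turn x 0.0007
```

View pics/w8.png

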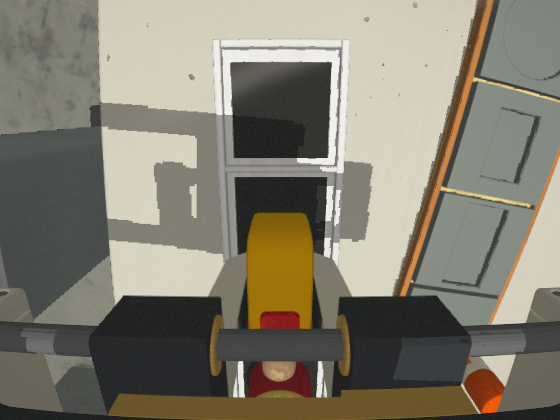

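The tape is held upright and its case lies centred on the tray columns at about 280. I'll lower it.

>>> jog_arm --rows '[{"translation":[0.025,0,0],"angular":[0,0,0],"gripper":0.2},{"translation":[0.03,0,0],"angular":[0,0,0],"gripper":0.2},{"translation":[0.02,0,0],"angular":[0,0,0],"gripper":0.2},{"translation":[0.006,0,0],"angular":[0,0,0],"gripper":0.2},{"translation":[0,0,0],"angular":[0,0,0],"gripper":0.2}]'

```text
time: 18.6
ee_pos: [449.4, 109.1, 109.2]
eef_rot: [-0.069, 1.572, 0.069]
contact_force: [-0.6, -0.9, -1.2]
grip_width: 0.323
```

>>> jog_arm --rows '[{"translation":[0,0,0],"angular":[0,0,0],"gripper":0.2}]'

```text
time: 18.7
ee_pos: [450.3, 109.1, 110.5]
eef_rot: [-0.07, 1.568, 0.069]
contact_force: [0.1, -0.1, -1.2]
grip_width: 0.321
```

```bash
python3 go.py 449 109.5 105 0.089
```

```text
t 18.7 pos [450.3 109.1 110.5] yaw 0.0885 down [ 0.0012 -0.     -1.    ] grip mm 29.9 F [ 0.1 -0.1 -1.2]
tool shift m [ 0.0055  0.0005 -0.0013] turn x -0.0005
```

>>> jog_arm --rows '[{"translation":[0.004,0,-0.001],"angular":[0,0,0],"gripper":0.2},{"translation":[0.001,0,0],"angular":[0,0,0],"gripper":0.2},{"translation":[0,0,0],"angular":[0,0,0],"gripper":0.2},{"translation":[0,0,0],"angular":[0,0,0],"gripper":0.2}]'

```text
time: 19.1
ee_pos: [448.5, 109.1, 105.0]
eef_rot: [-0.07, 1.569, 0.07]
contact_force: [0.6, 0.9, -1.5]
grip_width: 0.326
```

>>> jog_arm --rows '[{"translation":[0.001,0,0],"angular":[0,0,0],"gripper":0.2},{"translation":[0,0,0],"angular":[0,0,0],"gripper":0.2}]'

```text
time: 19.3
ee_pos: [448.6, 109.1, 104.8]
eef_rot: [-0.07, 1.569, 0.07]
contact_force: [-3.6, -0.6, 9.1]
grip_width: 0.324
```

Contact reads 9 N. I'll release, back off and go on toward the glue.

>>> jog_arm --rows '[{"translation":[0,0,0],"angular":[0,0,0],"gripper":0.42},{"translation":[0,0,0],"angular":[0,0,0],"gripper":0.52},{"translation":[0,0,0],"angular":[0,0,0],"gripper":0.52},{"translation":[0,0,0],"angular":[0,0,0],"gripper":0.52}]'

```text
time: 19.7
ee_pos: [448.5, 109.1, 103.7]
eef_rot: [-0.07, 1.57, 0.07]
contact_force: [-0.2, 0.7, 0.2]
grip_width: 0.516
```

>>> jog_arm --rows '[{"translation":[-0.02,0,0],"angular":[0,0,0],"gripper":0.52},{"translation":[-0.035,0,0],"angular":[0,0,0],"gripper":0.52},{"translation":[-0.04,0,0],"angular":[0,0,0],"gripper":0.52},{"translation":[-0.035,0,0],"angular":[0,0,0],"gripper":0.6},{"translation":[0,0,0],"angular":[0.085,0,0],"gripper":0.65}]'

```text
time: 20.2
ee_pos: [450.9, 109.2, 238.5]
eef_rot: [-0.002, 1.562, 0.002]
contact_force: [-0.4, -0.9, -0.1]
grip_width: 0.628
```

>>> jog_arm --rows '[{"translation":[0,0,0],"angular":[0.085,0,0],"gripper":0.65},{"translation":[0,0,0],"angular":[0,0,0],"gripper":0.65}]'

```text
time: 20.4
ee_pos: [448.4, 109.1, 234.0]
eef_rot: [0.064, 1.569, -0.064]
contact_force: [-0.7, -0.5, -0.4]
grip_width: 0.647
```

```bash
python3 go.py 616.5 7 235 -0.082; python3 look.py wrist w9
```

```text
t 20.4 pos [448.4 109.1 234. ] yaw -0.0817 down [ 0.0006 -0.     -1.    ] grip mm 60.1 F [-0.7 -0.5 -0.4]
tool shift m [-0.0009 -0.088   0.1758] turn x 0.0003
```

View pics/w9.png

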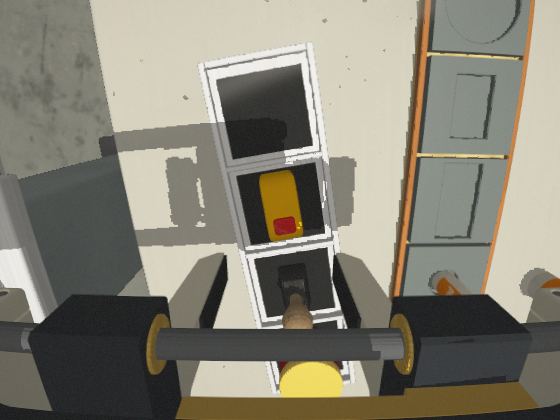

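The tape stands in its bay, case at (280,207). Next is the glue.

>>> jog_arm --rows '[{"translation":[0,-0.015,0.03],"angular":[0,0,0],"gripper":0.65},{"translation":[0,-0.018,0.036],"angular":[0,0,0],"gripper":0.65},{"translation":[0,-0.018,0.036],"angular":[0,0,0],"gripper":0.65},{"translation":[0,-0.018,0.036],"angular":[0,0,0],"gripper":0.65},{"translation":[0,-0.018,0.036],"angular":[0,0,0],"gripper":0.65}]'

```text
time: 20.95
ee_pos: [615.9, 7.4, 233.0]
eef_rot: [0.062, 1.571, -0.062]
contact_force: [0.1, 0.9, 0.4]
grip_width: 0.647
```

>>> jog_arm --rows '[{"translation":[0,0,0],"angular":[0,0,0],"gripper":0.65},{"translation":[0,0,0],"angular":[0,0,0],"gripper":0.65}]'

```text
time: 21.15
ee_pos: [614.7, 7.9, 232.3]
eef_rot: [0.064, 1.573, -0.063]
contact_force: [-0.3, 0.3, -0.7]
grip_width: 0.654
```

```bash
python3 go.py 616.5 7 122 -0.082; python3 look.py wrist w10
```

```text
t 21.15 pos [614.7   7.9 232.3] yaw -0.0806 down [-0.0026  0.0006 -1.    ] grip mm 60.9 F [-0.3  0.3 -0.7]
tool shift m [ 0.1103 -0.0007  0.0022] turn x 0.0014
```

View pics/w10.png

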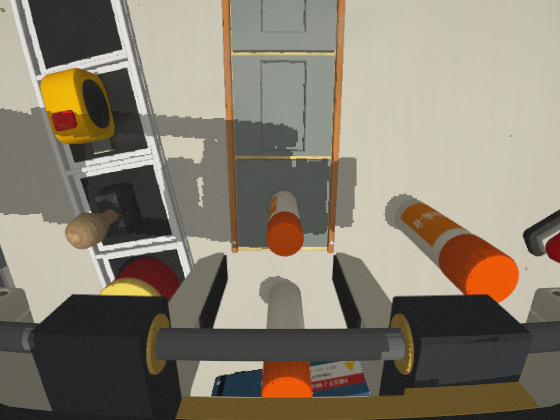

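The rack's glue has its cap at (285,235), centred between the fingers. The two large sticks, caps at (286,375) and (478,270), are clear of it. I'll descend.

>>> jog_arm --rows '[{"translation":[0.025,0,0.001],"angular":[0,0,0],"gripper":0.65},{"translation":[0.025,0,0],"angular":[0,0,0],"gripper":0.65},{"translation":[0.025,0,0],"angular":[0,0,0],"gripper":0.65},{"translation":[0.02,0,0],"angular":[0,0,0],"gripper":0.65},{"translation":[0,0,0],"angular":[0,0,0],"gripper":0.65}]'

```text
time: 21.7
ee_pos: [612.7, 9.6, 136.1]
eef_rot: [0.063, 1.577, -0.061]
contact_force: [-0.2, 0.6, -0.8]
grip_width: 0.65
```

>>> jog_arm --rows '[{"translation":[0.008,0,0],"angular":[0,0,0],"gripper":0.65},{"translation":[0,0,0],"angular":[0,0,0],"gripper":0.65}]'

```text
time: 21.9
ee_pos: [615.5, 8.7, 131.1]
eef_rot: [0.063, 1.57, -0.063]
contact_force: [-0.5, -0.1, -1.1]
grip_width: 0.654
```

```bash
python3 go.py 616.5 7 122 -0.082
```

```text
t 21.9 pos [615.5   8.7 131.1] yaw -0.0802 down [ 0.0002 -0.     -1.    ] grip mm 60.9 F [-0.5 -0.1 -1.1]
tool shift m [ 0.0091 -0.0016  0.0011] turn x 0.0018
```

>>> jog_arm --rows '[{"translation":[0.009,-0.001,0.001],"angular":[0,0,0],"gripper":0.65},{"translation":[0,0,0],"angular":[0,0,0],"gripper":0.65},{"translation":[0,0,0],"angular":[0,0,0],"gripper":0.4},{"translation":[0,0,0],"angular":[0,0,0],"gripper":0.15},{"translation":[0,0,0],"angular":[0,0,0],"gripper":0.15}]' --squeeze 20

```text
time: 22.4
ee_pos: [616.9, 7.0, 122.1]
eef_rot: [0.064, 1.569, -0.064]
contact_force: [0.6, 0.3, 0.2]
grip_width: 0.442
```

>>> jog_arm --rows '[{"translation":[0,0,0],"angular":[0,0,0],"gripper":0.15},{"translation":[0,0,0],"angular":[0,0,0],"gripper":0.15},{"translation":[0,0,0],"angular":[0,0,0],"gripper":0.15},{"translation":[0,0,0],"angular":[0,0,0],"gripper":0.15}]'

```text
time: 22.8
ee_pos: [616.8, 7.1, 121.8]
eef_rot: [0.064, 1.57, -0.064]
contact_force: [0.2, -0.1, 1.0]
grip_width: 0.277
```

```bash
python3 go.py 441.5 194.5 122 -0.082
```

```text
t 22.8 pos [616.8   7.1 121.8] yaw -0.081 down [ 0.0002 -0.0001 -1.    ] grip mm 25.8 F [ 0.2 -0.1  1. ]
tool shift m [-0.0002  0.1726 -0.1899] turn x 0.001
```

>>> jog_arm --rows '[{"translation":[-0.01,0,0],"angular":[0,0,0],"gripper":0.15},{"translation":[-0.025,0,0],"angular":[0,0,0],"gripper":0.15},{"translation":[-0.035,0,0],"angular":[0,0,0],"gripper":0.15},{"translation":[-0.03,0,0],"angular":[0,0,0],"gripper":0.15},{"translation":[0,0.018,-0.02],"angular":[0,0,0],"gripper":0.15}]'

```text
time: 23.3
ee_pos: [602.2, 24.6, 227.6]
eef_rot: [0.064, 1.558, -0.067]
contact_force: [0.6, 0.9, 0.1]
grip_width: 0.273
```

>>> jog_arm --rows '[{"translation":[0,0.03,-0.033],"angular":[0,0,0],"gripper":0.15},{"translation":[0,0.03,-0.033],"angular":[0,0,0],"gripper":0.15},{"translation":[0,0.03,-0.033],"angular":[0,0,0],"gripper":0.15},{"translation":[0,0.03,-0.033],"angular":[0,0,0],"gripper":0.15},{"translation":[0,0.025,-0.028],"angular":[0,0,0],"gripper":0.15}]'

```text
time: 23.8
ee_pos: [448.7, 185.5, 222.5]
eef_rot: [0.064, 1.569, -0.063]
contact_force: [1.2, 0.5, -0.2]
grip_width: 0.273
```

>>> jog_arm --rows '[{"translation":[0,0.01,-0.01],"angular":[0,0,0],"gripper":0.15},{"translation":[0,0,0],"angular":[0,0,0],"gripper":0.15}]'

```text
time: 24.0
ee_pos: [440.5, 196.1, 222.5]
eef_rot: [0.062, 1.569, -0.061]
contact_force: [0.1, 0.2, 0.2]
grip_width: 0.278
```

```bash
python3 go.py 441.2 194.5 116.5 -0.082;python3 look.py wrist w11;  python3 ov.py w11 453.5 58.7 0.089 150 0 260 400
```

```text
t 24.0 pos [440.5 196.1 222.5] yaw -0.0781 down [ 0.0009  0.0002 -1.    ] grip mm 25.8 F [0.1 0.2 0.2]
tool shift m [ 0.106  -0.0015  0.0007] turn x 0.0039
```

View pics/w11_ov.png

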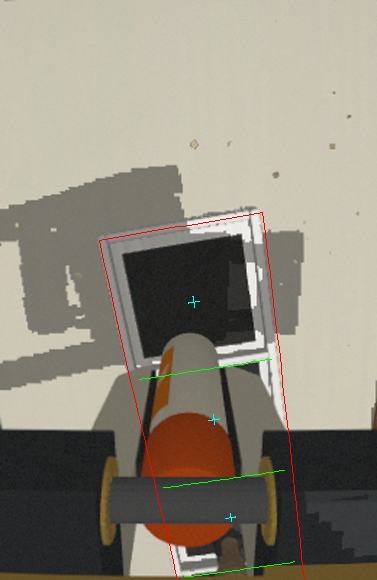

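The tray overlay again agrees to about 3 mm, and I'll keep y near 196. Lowering now.

>>> jog_arm --rows '[{"translation":[0.025,0,0],"angular":[0,0,0],"gripper":0.15},{"translation":[0.035,0,0],"angular":[0,0,0],"gripper":0.15},{"translation":[0.03,0,0],"angular":[0,0,0],"gripper":0.15},{"translation":[0.01,0,0],"angular":[0,0,0],"gripper":0.15},{"translation":[0,0,0],"angular":[0,0,0],"gripper":0.15}]'

```text
time: 24.55
ee_pos: [441.7, 193.8, 120.6]
eef_rot: [0.064, 1.573, -0.066]
contact_force: [-0.6, -0.4, 0.2]
grip_width: 0.274
```

>>> jog_arm --rows '[{"translation":[0,0,0],"angular":[0,0,0],"gripper":0.15}]'

```text
time: 24.65
ee_pos: [442.8, 194.5, 122.6]
eef_rot: [0.064, 1.568, -0.064]
contact_force: [0.0, 0.1, -0.4]
grip_width: 0.275
```

```bash
python3 go.py 441.2 195.5 116 -0.082
```

```text
t 24.65 pos [442.8 194.5 122.6] yaw -0.082 down [ 0.0015  0.0001 -1.    ] grip mm 25.6 F [ 0.   0.1 -0.4]
tool shift m [ 0.0066  0.0009 -0.0017] turn x 0.0
```

>>> jog_arm --rows '[{"translation":[0.005,0.001,-0.001],"angular":[0,0,0],"gripper":0.15},{"translation":[0.0015,0,0],"angular":[0,0,0],"gripper":0.15},{"translation":[0,0,0],"angular":[0,0,0],"gripper":0.15},{"translation":[0,0,0],"angular":[0,0,0],"gripper":0.15}]'

```text
time: 25.05
ee_pos: [440.7, 196.2, 115.8]
eef_rot: [0.064, 1.569, -0.063]
contact_force: [-0.4, 0.2, 1.6]
grip_width: 0.274
```

>>> jog_arm --rows '[{"translation":[0.001,0,0],"angular":[0,0,0],"gripper":0.15},{"translation":[0,0,0],"angular":[0,0,0],"gripper":0.15}]'

```text
time: 25.25
ee_pos: [441.2, 196.2, 115.6]
eef_rot: [0.064, 1.568, -0.063]
contact_force: [-1.4, -0.9, 10.2]
grip_width: 0.268
```

Contact reads 10 N. I'll release, back off straight up, then move aside for the final look.

>>> jog_arm --rows '[{"translation":[0,0,0],"angular":[0,0,0],"gripper":0.4},{"translation":[0,0,0],"angular":[0,0,0],"gripper":0.6},{"translation":[0,0,0],"angular":[0,0,0],"gripper":0.6},{"translation":[0,0,0],"angular":[0,0,0],"gripper":0.6},{"translation":[0,0,0],"angular":[0,0,0],"gripper":0.6}]'

```text
time: 25.75
ee_pos: [440.3, 196.0, 114.1]
eef_rot: [0.064, 1.57, -0.064]
contact_force: [0.4, -0.1, 0.7]
grip_width: 0.592
```

>>> jog_arm --rows '[{"translation":[-0.02,0,0],"angular":[0,0,0],"gripper":0.6},{"translation":[-0.035,0,0],"angular":[0,0,0],"gripper":0.6},{"translation":[-0.04,0,0],"angular":[0,0,0],"gripper":0.6},{"translation":[-0.04,0,0],"angular":[0,0,0],"gripper":0.6},{"translation":[-0.02,0.02,0],"angular":[0,0,0],"gripper":0.6}]'

```text
time: 26.25
ee_pos: [443.1, 215.2, 272.8]
eef_rot: [0.065, 1.565, -0.065]
contact_force: [1.3, -0.0, 0.3]
grip_width: 0.597
```

>>> jog_arm --rows '[{"translation":[0,0.04,0],"angular":[0,0,0],"gripper":0.6},{"translation":[0,0.04,0],"angular":[0,0,0],"gripper":0.6},{"translation":[0,0.04,0],"angular":[0,0,0],"gripper":0.6},{"translation":[0,0.04,0],"angular":[0,0,0],"gripper":0.6},{"translation":[0,0.04,0],"angular":[0,0,0],"gripper":0.6}]'

```text
time: 26.75
ee_pos: [458.1, 416.8, 269.0]
eef_rot: [0.063, 1.57, -0.064]
contact_force: [0.6, -0.4, -0.2]
grip_width: 0.601
```

```bash
python3 look.py top t12; python3 look.py scene s12; python3 ov.py t12 453.5 58.7 0.089 190 150 210 150
python3 - <<'E'
from h import *
np.set_printoptions(precision=1,suppress=True)
a=.089;c=np.array([453.5,58.7]);R=np.array([[np.cos(a),-np.sin(a)],[np.sin(a),np.cos(a)]])
for n in("t12","s12"):
    p=load(n);C=cloud(p,p["d"]).reshape(-1,3);C=C[~np.isnan(C[:,0])];L=(C[:,:2]-c)@R
    for k,y,h in(("tin",-135,63),("stamp",-45,93),("tape",45,64),("glue",135,103)):
        m=(abs(L[:,0])<45)&(abs(L[:,1]-y)<42)&(C[:,2]>h-12)&(C[:,2]<h+15)
        q=L[m]; print(n,k,m.sum(),(np.percentile(q,3,axis=0)+np.percentile(q,97,axis=0))/2,"ztop",np.percentile(C[m,2],[50,95]))
E
```

```text
t12 tin 719 [   0.6 -133.2] ztop [63.5 65.7]
t12 stamp 111 [  0.1 -43.8] ztop [89.5 93.7]
t12 tape 339 [ 3.  54.7] ztop [60.3 65.9]
t12 glue 131 [  1.1 138.3] ztop [103.  105.3]
s12 tin 1172 [  -2.6 -133.2] ztop [64.6 66.3]
s12 stamp 172 [ -4.1 -44. ] ztop [89.8 94.6]
s12 tape 467 [-0.1 53.7] ztop [61.3 67. ]
s12 glue 200 [ -1.3 137.2] ztop [103.6 105.8]
```

View pics/t12_ov.png

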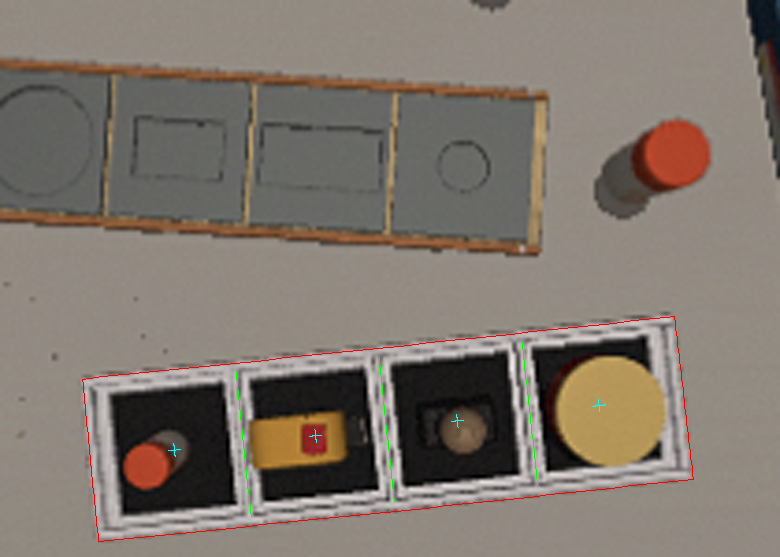

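View pics/s12.png

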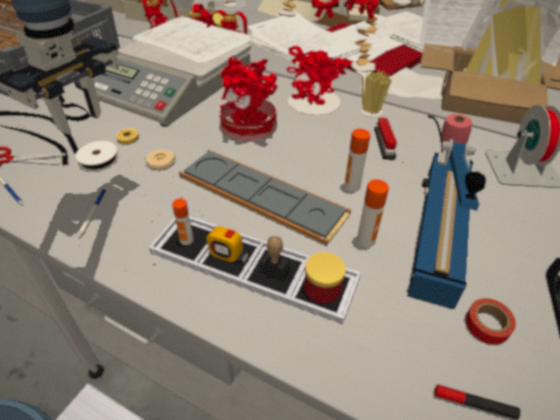

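All four stand upright within about 4 mm of their bay centres. The tape's case centre reads +54 mm, but its top face sat +7 to +9 mm from the seat centre at the start too, so its origin is near +46 mm. The gripper is clear, so I'll hand in.

```bash
python3 -c "
from plant import ctrl
print(ctrl.hand_in()); print(ctrl.state()['time'])"
```

```text
the job is handed in; nothing more can be done
None
the job is handed in; nothing more can be done
```

I moved the four things from the old rack (tin, stamp, tape, glue from the left) into the new tray in mirror order. It now holds glue, tape, stamp and tin from the left, all standing upright and released. I handed the job in at about 27 s of the 106 s, with the gripper well clear.

- **Position check:** in the last top and scene pictures, all four are within about 4 mm of their bay centres along x and y; the limit is 15 mm. The tops are at the heights expected for standing on the tray floor.
- **Placing forces:** each thing was lowered until light contact showed, between 4 and 13 N, before I let go.
- **Disagreements:** the wrist camera placed the tray 2 to 5 mm further to +y than the other two cameras, so I aimed 1 to 2 mm that way. The top and scene cameras also differed by 2 to 4 mm in x.
- **Stamp grip:** the gripper closed to 26 mm on the stamp, where the text gives a 30 mm block. It held firmly and stood upright once released.

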